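# Load a lens cassette into a latched rack slot

### The job

Lift the lens cassette out of its dock, holding it by its two broad faces, and stand it upright on the mat, well clear of dock and rack, and let go. Take it again by its two narrow ends and push it straight down into the empty slot of the rack, so that it presses the slot's spring latch open, until it sits fully home and the latch has snapped back over it; then let go. Never lay the cassette on its side, and do not knock over the spray bottle.

Things in the scene. Friction and masses are not known exactly. Their poses are not given: they have to be found in the camera images.
- cassette_centre (a point): centre (half-way up) of the loose grey lens cassette, an upright plate 56 mm wide (x), 26 thick (y), 100 high (z), 0.13 kg, same either way round; round lens window in each broad face. Each narrow end has a notch 6 mm deep from 24 to 48 mm above its foot, plain above. It starts in the dock, foot 6 mm above the mat; on the mat its centre is 50 mm up
- dock: fixed dock holding the cassette; origin at its underside centre, x along the cassette's width. Base 104 x 70 x 6 mm. Two posts (x = +-30 to 39 mm, 30 mm broad along y, tops 106 mm above the mat) cover the cassette's narrow ends: grip its broad faces (fingers closing along y) above the 14 mm lips and lift straight up by 105 mm to clear
- rack: fixed base of the three-slot rack, 112 x 124 x 6 mm, origin at its underside centre, x along the slots. Slots lie side by side along y at 34 mm pitch; two hold identical fixed cassettes, the empty one may be left, middle or right. Only 8 mm is free between neighbours' broad faces, so hold the cassette by its ends, at least 70 mm above its foot to stay above the latch
- slot_empty_floor (a point): centre of the floor of the empty slot, 14 mm above the mat; x along the slot, z up. It takes the cassette upright, its width along x: 59 mm long, 29 across (1.5 mm play each side). Side walls 36 mm high, rear wall (+x end) 46 mm, with small lead-ins; latch at the -x end. Seated, the cassette's centre is 50 mm above this point
- slot_empty_latch (a joint): spring latch of the empty slot, rad: 0 shut, 0.09 to 0.2 when pressed open by the cassette, stop 0.5. Its nose juts 4.5 mm into the slot 26 mm above the floor; its tab is 51 mm above the floor and 19 mm out from the cassette's end. The cassette's foot pushes it aside from 45 mm above the floor down (up to about 10 N); it snaps into the notch when the foot is at the floor
- spray_mid (a point): middle of the spray cleaner bottle standing at the back, 42 mm across, 155 mm tall; z along the bottle
Not all that is in view belongs to the job. Leave any green or pink look-alike of the part that bears spray_mid alone.

How it is judged:
By the outcome, as a careful person would: the job done as asked, in the order asked, and still so for the second after the job is handed in, with the robot touching nothing.
It also fails if it takes over 62 s, if anything falls off the work surface, if the arm or the gripper's body presses on something with over 40 N, if the wrist force passes 120 N, or if a joint passes its speed limit or range.

### The arm

A 6-joint arm with a two-finger parallel gripper is mounted at the origin on a cart in front of the work surface, level with it; the furniture and walls round the work are solid. World frame = base frame: x ahead of the robot, y to its left, z up, the work surface at z = 0. Lengths are in m, angles in rad, forces in N, time in s.
With the tool pointing down it reaches from about 0.35 to 0.775 m from the base axis. Payload 5.5 kg.
Tool frame: the origin (TCP) lies between the finger pads; the fingertips stand 17 mm ahead of it and the grasp point (between the pads) lies 2 mm behind it (env.finger_overhang is the distance from the TCP to the fingertips, in m); z points along the fingers, y is the line along which they close (so a half turn about z gives the same grasp; the last joint's range is limited). The gripper opens to 85 mm and grips with 20 to 120 N. Pads are 22 mm wide; open, the fingers measure 114 mm over their backs; the gripper's body (76 mm by 85 mm) begins 54 mm behind the grasp point. The pads swing forward as they close: fully open they stand 13 mm farther back than shut.
Start: joints at [-1.454, 0.313, 0.046, 1.304, 0, 1.431], TCP at [0.146, -0.556, 0.248] pointing down, gripper open.
Joint ranges: [-2.76, 2.76], [-0.86, 1.69], [-1.03, 1.26], [-2.2, 2.34], [-1.47, 1.5], [-3.14, 3.14]. Speed limits (rad/s): [2.57, 2.57, 3.14, 3.14, 3.14, 3.14].

### API

Orientations are given as a unit quaternion [w, x, y, z].
In Python, from workcell import env gives the robot as it stands. The module is installed in compiled form; this text tells all that it offers.
- The arm moves only by the shell command python3 -m pendant 'ROWS' [FORCE]. ROWS is JSON, a list of rows, each a list of 5 numbers: the gripper's target within -1 to 1 (fully open at 1, half-way at 0, shut at -1), then the shift along the tool's x, y, z in m, then the turn about the tool's z in rad. A call has 1 to 8 rows; each row shifts and turns the commanded pose from where the row before left it, along the tool's axes as they then stand; what a row does not reach is not made up. A row lasts 1/8 s, in which the tool goes at most 62.5 mm and 10.7 degrees, less where a joint would pass 70% of its speed; a pose out of reach is approached as far as the arm can. A call with a gripper value outside its range is refused whole. The fingers move at their own pace and stop on an object; FORCE is the grip in N (left out, the last holds). Time passes only in rows, so rows that do not move let the fingers close. It gives the time, the measured TCP pose, the force, the opening and the grip force at its end, in the units of the state.
- env.get_state(): the state, without advancing time (a new reading comes with each control period).
- env.read_camera(name): name is "scene" or "top" or "wrist"; returns the picture (384x512x3 uint8, red, green, blue); there is no depth.
- env.calibration(name): a dict with "K" (3x3 intrinsics, pixels), "distortion" ([k1, k2, p1, p2, k3] as OpenCV has them; the pictures are not rectified), "T" (4x4, takes a point from camera to world coordinates); the wrist camera has in their place "tool_from_camera" (4x4, takes a point from camera to tool coordinates, whose origin is the TCP and whose axes are the flange's). Camera axes: x right, y down, z forward; pixel columns grow to the right and rows downward; lengths in m; the calibration is good to about 2 mm. A picture is of the moment at which its call begins: read the wrist's pose just before it. calibration takes no time and is no camera call.
- env.hand_in(): hands the job in; it is judged then, once.
Trained networks look in the newest picture that a camera, given by its name, has taken for a name from the list of things; names that differ only in an ending like _2 or _b are one class to them, and where a whole thing is asked for, a point or a joint stands for the part that bears it (a point fixed in the world has none). Each returns a list of dicts, best first, with "score" (0 to 1); they miss things now and then, are a little off and sometimes report something else, mostly with a low value. They report only what shows in the picture. A call takes as long as a camera call. They do not tell look-alikes from the thing itself.
- env.recognise(camera, label): "centre" ([column, row] in pixels, amid what is visible of it).
The state is a dict: "clock": time; "joint_pos": joint angles; "qvel": joint speeds; "tau": joint torques, N m; "tcp_pos": TCP position; "orientation": TCP orientation; "wrist_force": force on the tool from outside, world axes, zero at the start; "ft_torque": the same for the moment, N m; "finger_gap": finger opening in m; "grip_force": force on a finger pad.
Only numpy, scipy, OpenCV 4.12 (cv2) and the standard library are available. Lean on these libraries where they do the work, as an engineer would, in place of code of your own. Each camera call takes 0.05 s, during which the arm holds its last target. There are 200 camera calls.

## Working session

There is one attempt and no reset: what is moved stays moved. The work goes in short steps, Python scripts to look and compute and a shell command to move; the robot and the scene stay as the last step left them, time stands still between calls to the robot, and variables do not carry over. Pictures are saved under pics/ and viewed, at most 10 in all, crops included, and the job is handed in when it is done.

```bash
mkdir -p pics; cat > h.py <<'E'
import numpy as np, cv2, json
from workcell import env
from scipy.spatial.transform import Rotation as R
def tcpT(s):
    w,x,y,z=s["orientation"]; T=np.eye(4); T[:3,:3]=R.from_quat([x,y,z,w]).as_matrix(); T[:3,3]=s["tcp_pos"]; return T
def camT(name,s=None):
    c=env.calibration(name)
    return c["T"] if name!="wrist" else tcpT(s)@np.array(c["tool_from_camera"])
def ray(name,px,s=None):
    c=env.calibration(name); T=np.array(camT(name,s))
    u=cv2.undistortPoints(np.array([[px]],float),np.array(c["K"]),np.array(c["distortion"]))[0,0]
    return T[:3,3], T[:3,:3]@np.array([u[0],u[1],1.])
def onz(name,px,z,s=None):
    o,d=ray(name,px,s); return o+d*(z-o[2])/d[2]
def proj(name,P,s=None):
    c=env.calibration(name); T=np.linalg.inv(np.array(camT(name,s)))
    P=np.atleast_2d(P)
    r,_=cv2.Rodrigues(T[:3,:3]); return cv2.projectPoints(P.astype(float),r,T[:3,3],np.array(c["K"]),np.array(c["distortion"]))[0][:,0]
def tri(rays):
    A=np.zeros((3,3));b=np.zeros(3)
    for o,d in rays:
        d=d/np.linalg.norm(d);M=np.eye(3)-np.outer(d,d);A+=M;b+=M@o
    return np.linalg.solve(A,b)
def shot(name,f):
    s=env.get_state(); im=env.read_camera(name); cv2.imwrite(f"pics/{f}.png",im[...,::-1]); return s,im
E
python3 - <<'E'
from h import *
s=env.get_state(); print({k:np.round(v,3) for k,v in s.items()}); print(env.finger_overhang)
a=[]
for n in("scene","top"):
    _,im=shot(n,n+"0"); a.append(im)
    print(n,np.round(camT(n),3).tolist())
    for l in("cassette_centre","dock","rack","slot_empty_floor","slot_empty_latch","spray_mid"):
        print(n,l,[(np.round(d["centre"],1).tolist(),round(d["score"],2)) for d in env.recognise(n,l)][:4])
E
```

```text
{'clock': np.float64(0.0), 'joint_pos': array([-1.454,  0.314,  0.045,  1.304, -0.   ,  1.431]), 'qvel': array([-0.001, -0.001, -0.001, -0.003, -0.   ,  0.001]), 'tau': array([-3.0000e-03, -4.8063e+01,  2.9853e+01,  1.9000e-02, -0.0000e+00,
        0.0000e+00]), 'tcp_pos': array([ 0.146, -0.556,  0.247]), 'orientation': array([-0.001,  0.992,  0.128,  0.   ]), 'wrist_force': array([ 0.598, -0.653,  0.539]), 'ft_torque': array([-0.015,  0.003, -0.017]), 'grip_force': np.float64(0.0), 'finger_gap': np.float64(0.086)}
0.017
scene [[-0.604, -0.556, 0.57, 0.06], [-0.796, 0.404, -0.451, 0.415], [0.02, -0.726, -0.687, 0.655], [0.0, 0.0, 0.0, 1.0]]
scene cassette_centre [([211.7, 254.9], 0.89)]
scene dock [([220.6, 276.7], 0.74)]
scene rack [([335.8, 190.9], 0.73)]
scene slot_empty_floor [([211.5, 251.6], 0.58), ([342.9, 174.2], 0.46)]
scene slot_empty_latch [([342.2, 178.9], 0.54)]
scene spray_mid [([203.6, 164.8], 0.84), ([156.0, 271.2], 0.76), ([370.2, 184.5], 0.7)]
top [[0.008, -0.99, 0.139, 0.414], [-1.0, -0.005, 0.024, 0.012], [-0.024, -0.139, -0.99, 0.969], [0.0, 0.0, 0.0, 1.0]]
top cassette_centre [([184.4, 232.2], 0.63)]
top dock [([191.3, 232.9], 0.93)]
top rack [([326.1, 228.4], 0.71)]
top slot_empty_floor [([345.4, 214.4], 0.63)]
top slot_empty_latch [([342.5, 227.3], 0.59)]
top spray_mid [([140.8, 221.2], 0.78), ([348.4, 262.6], 0.7), ([232.5, 133.4], 0.56)]
```

View pics/scene0.png

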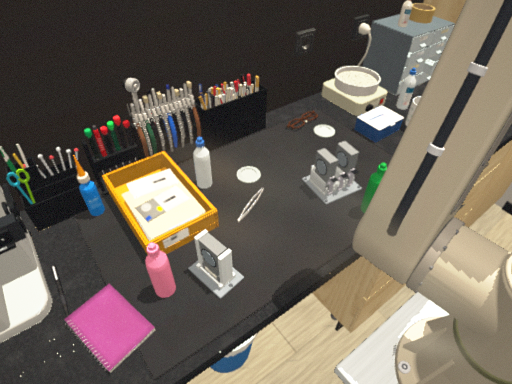

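View pics/top0.png

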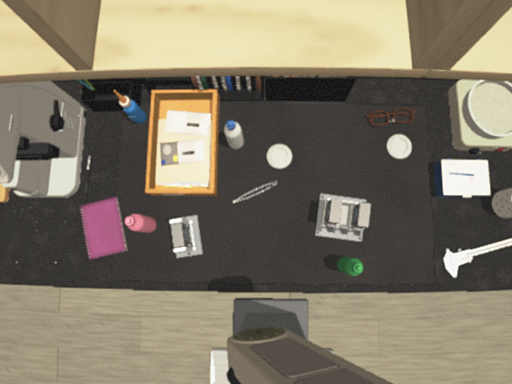

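The scene view shows the cassette in the dock at (213,258), the rack at (335,178) and the real bottle (white with a blue cap) at (203,165). The pink and green bottles are look-alikes. The top view has the dock at (187,236), the rack at (343,217) and the bottle at (233,135). I'll enlarge the two fixtures next.

```bash
python3 - <<'E'
from h import *
t=cv2.imread("pics/top0.png"); s=cv2.imread("pics/scene0.png")
def crop(im,c,r,w,h,k): return cv2.resize(im[r:r+h,c:c+w],None,fx=k,fy=k,interpolation=cv2.INTER_CUBIC)
a=np.hstack([crop(t,155,205,66,50,6),crop(t,310,187,66,50,6)])
b=np.hstack([crop(s,180,225,66,50,6),crop(s,300,140,66,50+12,6)[:300]])
cv2.imwrite("pics/crops.png",np.vstack([a,b]))
print(onz("top",[187,236],0.006),onz("top",[343,217],0.03),onz("top",[233,135],.1), tri([ray("top",[233,140]),ray("scene",[203.6,164.8])]))
E
```

```text
[0.44165039 0.22727525 0.006     ] [ 0.49239583 -0.17930797  0.03      ] [0.68781479 0.10074609 0.1       ] [0.68249259 0.1039959  0.07929185]
```

View pics/crops.png

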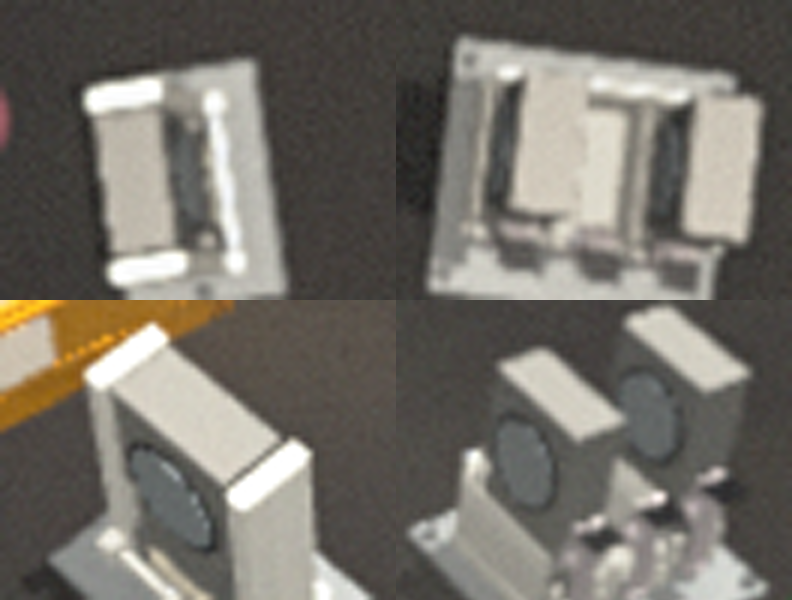

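The crops show the middle slot is the empty one. The latches face the robot (the -x end). I'll compute rough poses and plan a look from above each fixture.

```bash
cat >> h.py <<'E'
def yaw(s):
    T=tcpT(s); return np.arctan2(T[1,0],T[0,0])
def go(x=None,y=None,z=None,psi=None,s=None):
    """tool shifts (at final yaw) and turn"""
    s=s or env.get_state(); p=np.array(s["tcp_pos"]); T=tcpT(s)
    t=np.array([p[0] if x is None else x,p[1] if y is None else y,p[2] if z is None else z])
    p0=yaw(s); d=0 if psi is None else (p0-psi+np.pi)%(2*np.pi)-np.pi
    print("clock",round(float(s["clock"]),2),"tcp",np.round(p,4),"yaw",round(float(p0),4),"tilt",np.round(T[:3,2],4),"F",np.round(s["wrist_force"],1),"gap",round(float(s["finger_gap"]),4),"grip",round(float(s["grip_force"]),1))
    print(" shift before turn",np.round(T[:3,:3].T@(t-p),4)," after turn",np.round((T[:3,:3]@R.from_euler("z",d).as_matrix()).T@(t-p),4)," turn",round(float(d),4))
E
python3 - <<'E'
from h import *
print(np.round(env.calibration("wrist")["tool_from_camera"],3).tolist(), np.round(env.calibration("wrist")["K"],0).tolist())
D=lambda c,r,z:onz("top",[155+c/6-.4,205+r/6-.4],z)
a,b=D(123,95,.106),D(148,270,.106); print("post tops",a,b,"mid",(a+b)/2,"yaw",np.arctan2(*(a-b)[[1,0]]))
a,b=D(253,62,.006),D(287,290,.006); print("dockbase edge yaw",np.arctan2(*(a-b)[[1,0]]),np.linalg.norm(a-b))
Q=lambda c,r,z:onz("top",[310+(c-396)/6-.4,187+r/6-.4],z)
a,b,c=Q(458,38,.006),Q(737,75,.006),Q(430,290,.006); print("rack",a,b,c,"lens",np.linalg.norm(a-b),np.linalg.norm(a-c),"centre",(b+c)/2,"yaw",np.arctan2(*(a-c)[[1,0]]),np.arctan2(*(a-b)[[1,0]])-np.pi/2)
go(.47,-.18,.30)
E
```

```text
[[0.0, -0.957, -0.29, 0.074], [1.0, -0.0, 0.002, 0.001], [-0.002, -0.29, 0.957, -0.126], [0.0, 0.0, 0.0, 1.0]] [[288.0, 0.0, 254.0], [0.0, 288.0, 190.0], [0.0, 0.0, 1.0]]
post tops [0.47541485 0.23492614 0.106     ] [0.40649959 0.22248433 0.106     ] mid [0.44095722 0.22870523 0.106     ] yaw 0.17861390649122105
dockbase edge yaw 0.17681292445563843 0.10147816069741726
rack [ 0.55827159 -0.12410411  0.006     ] [ 0.5422924 -0.2480364  0.006    ] [ 0.44705562 -0.11038588  0.006     ] lens 0.12495817702699454 0.11205883451398557 centre [ 0.49467401 -0.17921114  0.006     ] yaw -0.12272780777487444 -0.12822739559437402
clock 0.7 tcp [ 0.146  -0.5562  0.2484] yaw 0.2568 tilt [ 0.e+00 -2.e-04 -1.e+00] F [-0.1  0.3  0. ] gap 0.0852 grip 0.0
 shift before turn [ 0.4089 -0.2816 -0.0517]  after turn [ 0.4089 -0.2816 -0.0517]  turn 0.0
```

```bash
python3 -m pendant '[[1,0.055,-0.035,-0.007,0],[1,0.055,-0.035,-0.007,0],[1,0.055,-0.035,-0.007,0],[1,0.055,-0.035,-0.007,0],[1,0.055,-0.035,-0.007,0],[1,0.055,-0.035,-0.007,0],[1,0.055,-0.035,-0.007,0],[1,0.055,-0.035,-0.007,0]]' && python3 - <<'E'
from h import *
s,im=shot("wrist","w_rack")
go(.40,.23,.27,.178+np.pi)
for l in("rack","slot_empty_floor","slot_empty_latch"):
    print(l,[(np.round(d["centre"],1).tolist(),round(d["score"],2)) for d in env.recognise("wrist",l)][:4])
cv2.imwrite("pics/w_rack2.png",cv2.resize(im[...,::-1],(800,600),interpolation=cv2.INTER_CUBIC))
np.save("s_rack.npy",s,allow_pickle=True)
E
```

```text
clock: 1.7
tcp_pos: [0.4851, -0.1899, 0.3022]
orientation: [0.0, 0.992, 0.128, 0.0]
wrist_force: [0.4, -0.5, 0.1]
finger_gap: 0.0855
grip_force: 0.0
clock 1.75 tcp [ 0.4893 -0.1846  0.3029] yaw 0.2632 tilt [ 0.005   0.0025 -1.    ] F [2.9 1.9 1. ] gap 0.0851 grip 0.0
 shift before turn [ 0.0214 -0.4235  0.0334]  after turn [0.0147 0.4238 0.0334]  turn -3.0563
rack [([249.5, 118.3], 0.62)]
slot_empty_floor [([246.8, 152.1], 0.68)]
slot_empty_latch [([235.6, 176.6], 0.53)]
```

View pics/w_rack2.png

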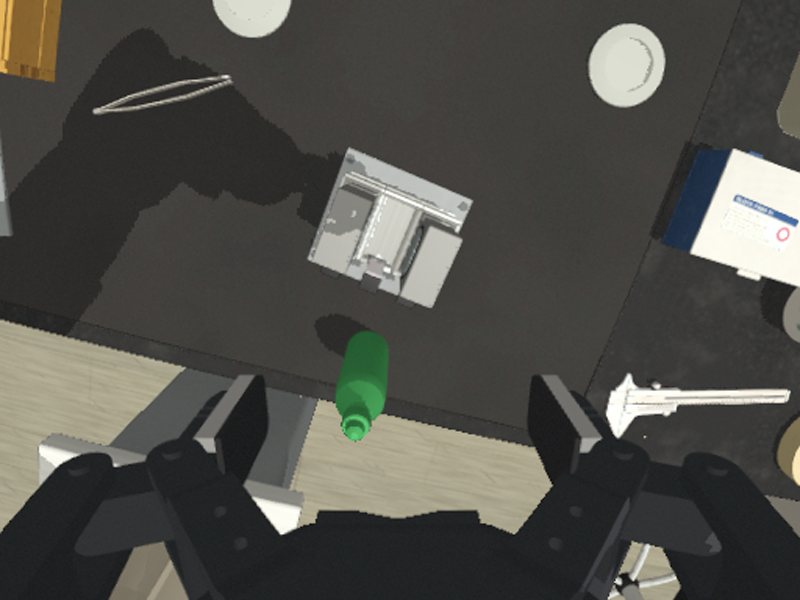

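The wrist view confirms the middle slot is empty (pixel (390,225) in the enlarged picture) and shows the green look-alike in front of the rack. Next I'll move to the dock while turning.

```bash
cat >> h.py <<'E'
def plan(x,y,z,psi,n,turn=None):
    s=env.get_state(); p=np.array(s["tcp_pos"]); d=(np.array([x,y,z])-p)/n; p0=yaw(s)
    t=((p0-psi+np.pi)%(2*np.pi)-np.pi) if turn is None else turn
    for i in range(n):
        # shift in axes before this row's turn, at mid-turn for smoothness
        a=p0-t/n*i; ax=np.array([[np.cos(a),np.sin(a),0],[np.sin(a),-np.cos(a),0],[0,0,-1]])
        print(np.round(ax@d,3).tolist(),round(t/n,4))
E
python3 -c "
from h import *
plan(.40,.225,.26,.178+np.pi,17,-3.056)"
```

```text
[0.001, -0.025, 0.002] -0.1798
[0.006, -0.024, 0.002] -0.1798
[0.01, -0.023, 0.002] -0.1798
[0.014, -0.021, 0.002] -0.1798
[0.018, -0.018, 0.002] -0.1798
[0.02, -0.014, 0.002] -0.1798
[0.023, -0.01, 0.002] -0.1798
[0.024, -0.006, 0.002] -0.1798
[0.025, -0.002, 0.002] -0.1798
[0.025, 0.003, 0.002] -0.1798
[0.024, 0.007, 0.002] -0.1798
[0.022, 0.011, 0.002] -0.1798
[0.02, 0.015, 0.002] -0.1798
[0.017, 0.018, 0.002] -0.1798
[0.013, 0.021, 0.002] -0.1798
[0.009, 0.023, 0.002] -0.1798
[0.005, 0.024, 0.002] -0.1798
```

```bash
python3 -m pendant '[[1,0.001,-0.025,0.002,-0.18],[1,0.006,-0.024,0.002,-0.18],[1,0.010,-0.023,0.002,-0.18],[1,0.014,-0.021,0.002,-0.18],[1,0.018,-0.018,0.002,-0.18],[1,0.020,-0.014,0.002,-0.18],[1,0.023,-0.010,0.002,-0.18],[1,0.024,-0.006,0.002,-0.18]]' && python3 -m pendant '[[1,0.025,-0.002,0.002,-0.18],[1,0.025,0.003,0.002,-0.18],[1,0.024,0.007,0.002,-0.18],[1,0.022,0.011,0.002,-0.18],[1,0.02,0.015,0.002,-0.18],[1,0.017,0.018,0.002,-0.18],[1,0.013,0.021,0.002,-0.18],[1,0.009,0.023,0.002,-0.18]]' && python3 -m pendant '[[1,0.005,0.024,0.002,-0.176],[1,0,0,0,0],[1,0,0,0,0],[1,0,0,0,0]]' && python3 - <<'E'
from h import *
s,im=shot("wrist","w_dock")
go(.441,.229,.2)
np.save("s_dock.npy",s,allow_pickle=True)
# rough prediction of cassette top corners
c=np.array([.441,.2287]); a=.178; Rm=np.array([[np.cos(a),-np.sin(a)],[np.sin(a),np.cos(a)]])
P=[[*(c+Rm@[i*.028,j*.013]),.106] for i,j in((1,1),(1,-1),(-1,-1),(-1,1))]
pr=proj("wrist",P,s); print(pr)
x0,y0=np.clip((pr.mean(0)-[100,75]).astype(int),0,[312,234]); print(x0,y0)
cr=cv2.resize(im[y0:y0+150,x0:x0+200,::-1],None,fx=4,fy=4,interpolation=cv2.INTER_CUBIC)
cv2.polylines(cr,[((pr-[x0,y0]+.5)*4).astype(np.int32)],True,(0,0,255),1)
cv2.imwrite("pics/w_dock2.png",cr)
E
```

```text
clock: 2.9
tcp_pos: [0.4439, 0.0033, 0.2855]
orientation: [0.0, 0.66, 0.751, -0.0]
wrist_force: [0.2, -0.1, 0.5]
finger_gap: 0.0852
grip_force: 0.0
clock: 3.9
tcp_pos: [0.4055, 0.1984, 0.2695]
orientation: [-0.0, 0.001, 1.0, -0.0]
wrist_force: [0.2, 0.1, 0.5]
finger_gap: 0.0855
grip_force: 0.0
clock: 4.4
tcp_pos: [0.4009, 0.2223, 0.2677]
orientation: [0.0, -0.084, 0.996, -0.0]
wrist_force: [0.5, -0.7, 0.0]
finger_gap: 0.0854
grip_force: 0.0
clock 4.45 tcp [0.4009 0.2225 0.2677] yaw -2.9731 tilt [ 1.e-04 -3.e-04 -1.e+00] F [-0.1  0.1  0.9] gap 0.0853 grip 0.0
 shift before turn [-0.0406 -0.0003  0.0677]  after turn [-0.0406 -0.0003  0.0677]  turn 0.0
[[266.84224184 237.66584402]
 [243.23153718 237.85366705]
 [242.09295876 189.17768455]
 [267.03430855 188.96020026]]
154 138
```

View pics/w_dock2.png

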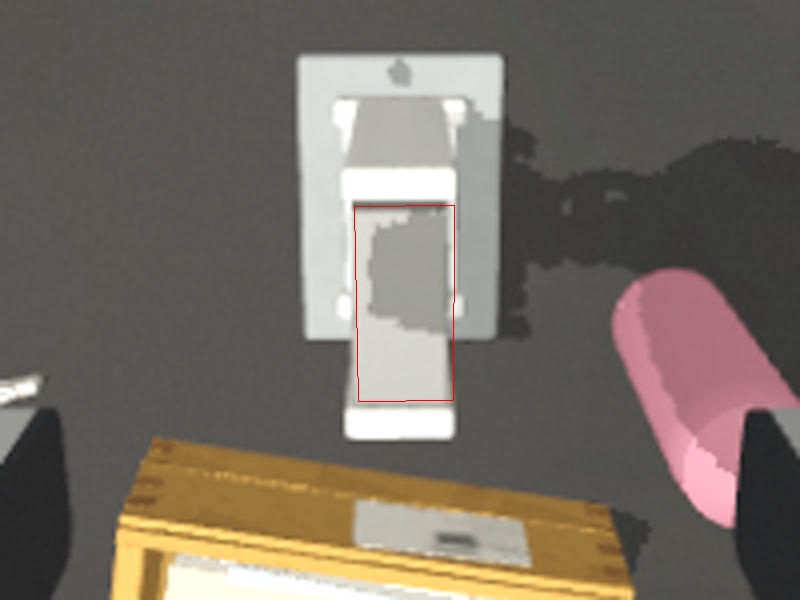

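The predicted outline matches the cassette top to about 1 mm: its middle is at crop x≈400 against a predicted 404.5, so y is about 0.2275. The yaw agrees as well. I'll descend to the grasp.

```bash
python3 - <<'E'
from h import *
go(.441,.2275,.078,.178-np.pi)
s=np.load("s_dock.npy",allow_pickle=True).item()
print("pink base",onz("wrist",[154+670/4,138+300/4],0.0,s))
E
```

```text
clock 4.45 tcp [0.4009 0.2225 0.2677] yaw -2.9731 tilt [ 1.e-04 -3.e-04 -1.e+00] F [-0.1  0.1  0.9] gap 0.0853 grip 0.0
 shift before turn [-0.0404 -0.0017  0.1897]  after turn [-0.0403 -0.0021  0.1897]  turn -0.0095
pink base [0.46462102 0.332118   0.        ]
```

```bash
python3 -m pendant '[[1,-0.0203,-0.001,0.02,-0.0095],[1,-0.02,-0.001,0.04,0],[1,0,0,0.05,0],[1,0,0,0.05,0],[1,0,0,0.03,0],[1,0,0,0,0]]' 40 && python3 -m pendant '[[-0.6,0,0,0,0],[-0.6,0,0,0,0],[-0.6,0,0,0,0],[-0.6,0,0,0,0]]' 40 && python3 -c "
from h import *
go(.441,.2275,.078,.178-np.pi)"
```

```text
clock: 5.2
tcp_pos: [0.4387, 0.2273, 0.0755]
orientation: [-0.003, -0.09, 0.996, -0.001]
wrist_force: [0.8, 0.3, 0.6]
finger_gap: 0.0856
grip_force: 0.0
clock: 5.7
tcp_pos: [0.4415, 0.2287, 0.0788]
orientation: [0.001, -0.09, 0.996, 0.0]
wrist_force: [0.1, -1.4, 6.7]
finger_gap: 0.0259
grip_force: 39.8
clock 5.7 tcp [0.4415 0.2287 0.0788] yaw -2.9609 tilt [ 2.3e-03  4.0e-04 -1.0e+00] F [ 0.1 -1.4  6.7] gap 0.0259 grip 39.8
 shift before turn [ 0.0007 -0.0011  0.0008]  after turn [ 0.0007 -0.0011  0.0008]  turn 0.0027
```

The grip is good, with a gap of 25.9 mm at 40 N. I'll lift straight up.

```bash
python3 -m pendant '[[-0.6,0,0,-0.015,0],[-0.6,0,0,-0.025,0],[-0.6,0,0,-0.03,0],[-0.6,0,0,-0.03,0],[-0.6,0,0,-0.02,0],[-0.6,0,0,0,0],[-0.6,0,0,0,0]]' 40 && python3 -c "
from h import *
go()
plan(.43,.05,.195,3.017,7)"
```

```text
clock: 6.58
tcp_pos: [0.4401, 0.2284, 0.197]
orientation: [-0.001, -0.09, 0.996, -0.0]
wrist_force: [-0.2, 0.3, -0.9]
finger_gap: 0.0258
grip_force: 39.5
clock 6.58 tcp [0.4401 0.2284 0.197 ] yaw -2.9608 tilt [-1.e-03 -4.e-04 -1.e+00] F [-0.2  0.3 -0.9] gap 0.0258 grip 39.5
 shift before turn [0. 0. 0.]  after turn [0. 0. 0.]  turn 0.0
[0.006, -0.025, 0.0] 0.0436
[0.005, -0.025, 0.0] 0.0436
[0.004, -0.025, 0.0] 0.0436
[0.003, -0.025, 0.0] 0.0436
[0.002, -0.025, 0.0] 0.0436
[0.0, -0.026, 0.0] 0.0436
[-0.001, -0.026, 0.0] 0.0436
```

```bash
python3 -m pendant '[[-0.6,0.006,-0.025,0,0.0436],[-0.6,0.005,-0.025,0,0.0436],[-0.6,0.004,-0.025,0,0.0436],[-0.6,0.003,-0.025,0,0.0436],[-0.6,0.002,-0.025,0,0.0436],[-0.6,0,-0.026,0,0.0436],[-0.6,-0.001,-0.026,0,0.0436]]' && python3 -m pendant '[[-0.6,0,0,0.02,0],[-0.6,0,0,0.035,0],[-0.6,0,0,0.035,0],[-0.6,0,0,0.02,0],[-0.6,0,0,0.006,0],[-0.6,0,0,0,0],[-0.6,0,0,0,0]]' && python3 - <<'E'
from h import *
go(z=.073)
shot("scene","sc1"); shot("top","top1")
E
```

```text
clock: 7.45
tcp_pos: [0.4293, 0.0493, 0.1963]
orientation: [-0.001, 0.063, 0.998, -0.0]
wrist_force: [-0.1, -0.1, -1.1]
finger_gap: 0.026
grip_force: 39.6
clock: 8.32
tcp_pos: [0.431, 0.05, 0.0823]
orientation: [0.001, 0.062, 0.998, -0.0]
wrist_force: [0.2, 0.1, -2.0]
finger_gap: 0.0255
grip_force: 39.7
clock 8.32 tcp [0.431  0.05   0.0823] yaw 3.0171 tilt [ 1.3e-03 -1.0e-04 -1.0e+00] F [ 0.2  0.1 -2. ] gap 0.0255 grip 39.7
 shift before turn [ 0.     -0.      0.0093]  after turn [ 0.     -0.      0.0093]  turn 0.0
```

```bash
python3 -m pendant '[[-0.6,0,0,0.004,0],[-0.6,0,0,0.003,0],[-0.6,0,0,0.0015,0],[-0.6,0,0,0,0],[-0.6,0,0,0,0]]' && python3 -m pendant '[[-0.6,0,0,0.0007,0],[-0.6,0,0,0,0],[-0.6,0,0,0,0]]' && python3 -c "
from h import *
go()"
```

```text
clock: 9.05
tcp_pos: [0.4304, 0.05, 0.0731]
orientation: [-0.0, 0.062, 0.998, -0.0]
wrist_force: [0.3, -0.2, -1.1]
finger_gap: 0.0254
grip_force: 39.8
clock: 9.43
tcp_pos: [0.4304, 0.05, 0.0728]
orientation: [0.0, 0.062, 0.998, -0.0]
wrist_force: [-2.2, 0.4, 6.4]
finger_gap: 0.0257
grip_force: 40.5
clock 9.43 tcp [0.4304 0.05   0.0728] yaw 3.0171 tilt [ 3.e-04 -2.e-04 -1.e+00] F [-2.2  0.4  6.4] gap 0.0257 grip 40.5
 shift before turn [0. 0. 0.]  after turn [0. 0. 0.]  turn 0.0
```

Contact at 6 N and the expected height (0.0728). I'll release and rise.

```bash
python3 -m pendant '[[-0.2,0,0,0,0],[0.2,0,0,0,0],[1,0,0,0,0],[1,0,0,0,0],[1,0,0,0,0]]' && python3 -m pendant '[[1,0,0,-0.03,0],[1,0,0,-0.05,0],[1,0.02,0,-0.05,0],[1,0.02,0,-0.04,0],[1,0,0,0,0],[1,0,0,0,0]]' && python3 - <<'E'
from h import *
s,im=shot("wrist","w_mat"); go(.4304,.05,.2)
np.save("s_mat.npy",s,allow_pickle=True)
c=np.array([.4304,.05]); a=-.125; Rm=np.array([[np.cos(a),-np.sin(a)],[np.sin(a),np.cos(a)]])
P=[[*(c+Rm@[i*.028,j*.013]),.1] for i,j in((1,1),(1,-1),(-1,-1),(-1,1))]
pr=proj("wrist",P,s); x0,y0=np.clip((pr.mean(0)-[100,75]).astype(int),0,[312,234])
cr=cv2.resize(im[y0:y0+150,x0:x0+200,::-1],None,fx=4,fy=4,interpolation=cv2.INTER_CUBIC)
cv2.polylines(cr,[((pr-[x0,y0]+.5)*4).astype(np.int32)],True,(0,0,255),1)
cv2.imwrite("pics/w_mat2.png",cr); print(x0,y0,pr)
E
```

```text
clock: 10.05
tcp_pos: [0.4304, 0.05, 0.0724]
orientation: [0.0, 0.062, 0.998, -0.0]
wrist_force: [-0.5, -0.1, -1.0]
finger_gap: 0.0852
grip_force: 0.0
clock: 10.8
tcp_pos: [0.3908, 0.055, 0.242]
orientation: [0.0, 0.062, 0.998, -0.0]
wrist_force: [-0.7, 0.5, 0.0]
finger_gap: 0.0854
grip_force: 0.0
clock 10.85 tcp [0.3904 0.055  0.2414] yaw 3.017 tilt [-1.2e-03 -1.0e-04 -1.0e+00] F [-0.6 -0.9 -0.8] gap 0.0854 grip 0.0
 shift before turn [-0.0403  0.      0.0414]  after turn [-0.0403  0.      0.0414]  turn 0.0
154 144 [[267.46396605 245.47793779]
 [242.35922744 245.44595861]
 [241.68659734 193.96601455]
 [268.31907576 193.99702331]]
```

View pics/w_mat2.png

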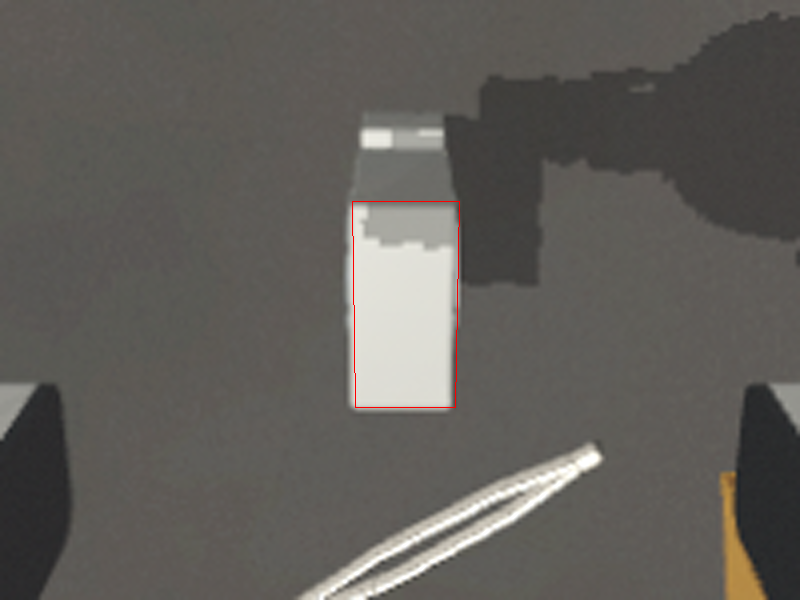

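The cassette stands upright at the expected pose (about (0.430, 0.050), yaw -0.125). The wrist picture reads about 3 display pixels left of truth (~0.7 mm), which I'll use as a correction. Next is a look at the rack from the same orientation before regrasping.

```bash
python3 -c "
from h import *
plan(.455,-.174,.245,3.017,6)"
```

```text
[-0.015, -0.037, -0.001] 0.0
[-0.015, -0.037, -0.001] 0.0
[-0.015, -0.037, -0.001] 0.0
[-0.015, -0.037, -0.001] 0.0
[-0.015, -0.037, -0.001] 0.0
[-0.015, -0.037, -0.001] 0.0
```

```bash
python3 -m pendant '[[1,-0.015,-0.037,0,0],[1,-0.015,-0.037,0,0],[1,-0.015,-0.037,0,0],[1,-0.015,-0.037,-0.001,0],[1,-0.015,-0.037,-0.001,0],[1,-0.015,-0.037,-0.001,0],[1,0,0,0,0],[1,0,0,0,0]]' && python3 - <<'E'
from h import *
env.read_camera("wrist")
s,im=shot("wrist","w_rk"); go()
np.save("s_rk.npy",s,allow_pickle=True)
c=np.array([.4947,-.1792]); a=-.125; Rm=np.array([[np.cos(a),-np.sin(a)],[np.sin(a),np.cos(a)]])
def box(hx,hy,z,cx=0,cy=0): return proj("wrist",[[*(c+Rm@[cx+i*hx,cy+j*hy]),z] for i,j in((1,1),(1,-1),(-1,-1),(-1,1))],s)
cols=[(0,0,255),(0,255,0),(255,0,0),(255,0,0)]
bs=[box(.056,.062,.006),box(.0295,.0145,.014),box(.028,.013,.114,0,.034),box(.028,.013,.114,0,-.034)]
x0,y0=np.clip((bs[0].mean(0)-[100,75]).astype(int),0,[312,234])
cr=cv2.resize(im[y0:y0+150,x0:x0+200,::-1],None,fx=4,fy=4,interpolation=cv2.INTER_CUBIC)
for b,k in zip(bs,cols): cv2.polylines(cr,[((b-[x0,y0]+.5)*4).astype(np.int32)],True,k,1)
cv2.imwrite("pics/w_rk2.png",cr); print(x0,y0); [print(np.round((b-[x0,y0]+.5)*4)) for b in bs]
E
```

```text
clock: 11.85
tcp_pos: [0.4517, -0.176, 0.2439]
orientation: [-0.001, 0.063, 0.998, 0.001]
wrist_force: [-0.5, 0.0, -0.6]
finger_gap: 0.0851
grip_force: 0.0
clock 11.95 tcp [ 0.4518 -0.1754  0.2446] yaw 3.018 tilt [-0.0017  0.0011 -1.    ] F [0.3 0.3 1.1] gap 0.0854 grip 0.0
 shift before turn [0. 0. 0.]  after turn [0. 0. 0.]  turn 0.0
155 117
[[584. 466.]
 [227. 466.]
 [212. 145.]
 [601. 145.]]
[[449. 404.]
 [362. 404.]
 [361. 232.]
 [452. 232.]]
[[596. 551.]
 [492. 551.]
 [498. 339.]
 [609. 339.]]
[[324. 551.]
 [221. 550.]
 [210. 339.]
 [320. 339.]]
```

View pics/w_rk2.png

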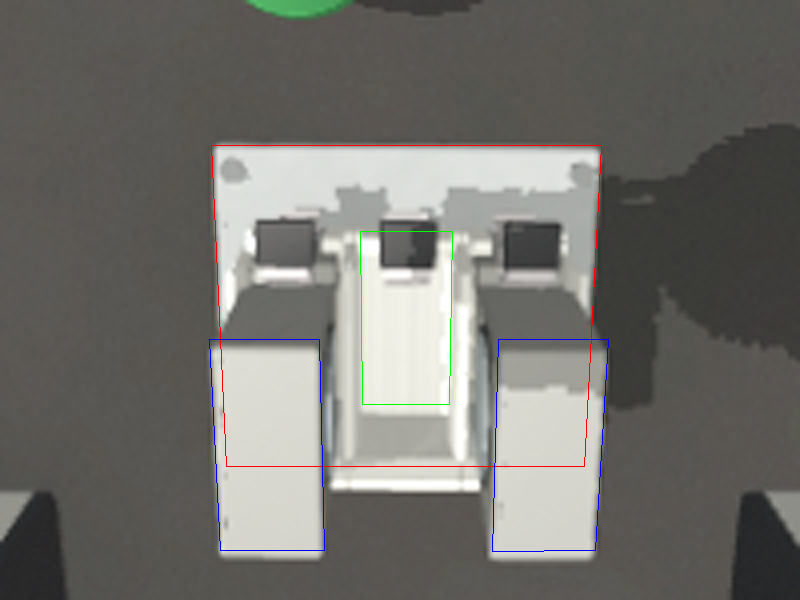

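The base, floor and neighbouring cassette outlines agree with my estimate to 1–2 mm. I'll now measure the edge offsets numerically against the reference picture of the placed cassette.

```bash
python3 - <<'E'
from h import *
def edges(f,sf,c,a,z,cy=0):
    s=np.load(sf,allow_pickle=True).item(); im=cv2.imread(f).astype(np.float32).mean(2)
    Rm=np.array([[np.cos(a),-np.sin(a)],[np.sin(a),np.cos(a)]]); c=np.array(c)
    q=proj("wrist",[[*(c+Rm@[i*.028,cy+j*.013]),z] for i,j in((1,1),(1,-1),(-1,-1),(-1,1))],s)
    out=[]; m=q.mean(0); t=np.linspace(.2,.8,40); k=np.arange(-5,5.01,.1)
    for i in range(4):
        p,r=q[i],q[(i+1)%4]; n=np.array([-(r-p)[1],(r-p)[0]]); n/=np.linalg.norm(n)
        if n@((p+r)/2-m)<0:n=-n
        X=p+(r-p)*t[:,None]; S=X[:,None]+n*k[None,:,None]
        prof=cv2.remap(im,S[...,0].astype(np.float32),S[...,1].astype(np.float32),cv2.INTER_LINEAR)
        g=cv2.GaussianBlur(np.median(prof,0)[None],(0,0),5)[0]; d=np.abs(np.gradient(g))
        w=d.copy(); w[abs(k-k[d.argmax()])>1.2]=0
        out.append((i,np.round((w*k).sum()/w.sum(),2),np.round(d.max(),1)))
    L=np.linalg.norm(q[0]-q[3])/56, np.linalg.norm(q[0]-q[1])/26
    print(f,cy,"far,right-y,near,left-y(+y)",out,"px/mm",np.round(L,2))
edges("pics/w_mat.png","s_mat.npy",[.4304,.05],-.125,.1)
edges("pics/w_rk.png","s_rk.npy",[.4947,-.1792],-.125,.114,.034)
edges("pics/w_rk.png","s_rk.npy",[.4947,-.1792],-.125,.114,-.034)
edges("pics/w_dock.png","s_dock.npy",[.441,.2287],.178,.106)
E
```

```text
pics/w_mat.png 0 far,right-y,near,left-y(+y) [(0, np.float64(0.48), np.float32(5.2)), (1, np.float64(1.3), np.float32(5.3)), (2, np.float64(-1.16), np.float32(2.4)), (3, np.float64(0.02), np.float32(3.8))] px/mm [0.92 0.97]
pics/w_rk.png 0.034 far,right-y,near,left-y(+y) [(0, np.float64(2.18), np.float32(5.4)), (1, np.float64(0.06), np.float32(4.3)), (2, np.float64(-3.0), np.float32(2.5)), (3, np.float64(-0.44), np.float32(5.9))] px/mm [0.94 1.  ]
pics/w_rk.png -0.034 far,right-y,near,left-y(+y) [(0, np.float64(1.94), np.float32(5.6)), (1, np.float64(-0.07), np.float32(5.6)), (2, np.float64(-2.19), np.float32(4.3)), (3, np.float64(-0.66), np.float32(5.2))] px/mm [0.94 1.  ]
pics/w_dock.png 0 far,right-y,near,left-y(+y) [(0, np.float64(2.31), np.float32(4.0)), (1, np.float64(-3.94), np.float32(2.8)), (2, np.float64(1.18), np.float32(7.8)), (3, np.float64(-0.94), np.float32(3.4))] px/mm [0.87 0.91]
```

Laterally the rack is within 0.4 mm. The x offset can't be separated from the camera's tool-x bias in this view. So I'll turn to the end-grasp orientation (needed anyway) and look again from there, where tool y, which is calibrated, lies along the slot.

```bash
python3 -c "
from h import *
plan(.50,-.139,.245,1.446,9)"
```

```text
[-0.005, 0.005, -0.0] 0.1747
[-0.004, 0.005, -0.0] 0.1747
[-0.003, 0.006, -0.0] 0.1747
[-0.002, 0.006, -0.0] 0.1747
[-0.001, 0.007, -0.0] 0.1747
[0.0, 0.007, -0.0] 0.1747
[0.002, 0.007, -0.0] 0.1747
[0.003, 0.006, -0.0] 0.1747
[0.004, 0.006, -0.0] 0.1747
```

```bash
python3 -m pendant '[[1,-0.005,0.005,0,0.1747],[1,-0.004,0.005,0,0.1747],[1,-0.003,0.006,0,0.1747],[1,-0.002,0.006,0,0.1747],[1,-0.001,0.007,0,0.1747],[1,0,0.007,0,0.1747],[1,0.002,0.007,0,0.1747],[1,0.003,0.006,0,0.1747]]' && python3 -m pendant '[[1,0.004,0.006,0,0.1747],[1,0,0,0,0],[1,0,0,0,0],[1,0,0,0,0]]' && python3 - <<'E'
from h import *
s,im=shot("wrist","w_rk3"); go()
np.save("s_rk3.npy",s,allow_pickle=True)
c=np.array([.4947,-.1792]); a=-.125; Rm=np.array([[np.cos(a),-np.sin(a)],[np.sin(a),np.cos(a)]])
img=im[...,::-1]; g=img.astype(np.float32).mean(2)
def edge(p,r,m,tag):
    p,r=[proj("wrist",[[*(c+Rm@v[:2]),v[2]]],s)[0] for v in(p,r)]
    n=np.array([-(r-p)[1],(r-p)[0]]); n/=np.linalg.norm(n)
    if n@((p+r)/2-m)<0:n=-n
    t=np.linspace(.2,.8,40);k=np.arange(-5,5.01,.1); S=(p+(r-p)*t[:,None])[:,None]+n*k[None,:,None]
    prof=cv2.remap(g,S[...,0].astype(np.float32),S[...,1].astype(np.float32),cv2.INTER_LINEAR)
    q=cv2.GaussianBlur(np.median(prof,0)[None],(0,0),5)[0]; d=np.abs(np.gradient(q)); w=d.copy(); w[abs(k-k[d.argmax()])>1.2]=0
    print(tag,round((w*k).sum()/w.sum(),2),round(float(d.max()),1),"normal",np.round(n,2))
for cy in(.034,-.034):
    q=proj("wrist",[[*(c+Rm@[0,cy]),.114]],s)[0]
    V=lambda i,j:(i*.028,cy+j*.013,.114)
    edge(V(1,1),V(1,-1),q,f"{cy} +x end"); edge(V(-1,1),V(-1,-1),q,f"{cy} -x end")
    edge(V(1,1),V(-1,1),q,f"{cy} +y"); edge(V(1,-1),V(-1,-1),q,f"{cy} -y")
cr=img.copy()
bs=[proj("wrist",[[*(c+Rm@[i*hx,cy+j*hy]),z] for i,j in((1,1),(1,-1),(-1,-1),(-1,1))],s) for hx,hy,z,cy in((.056,.062,.006,0),(.028,.013,.114,.034),(.028,.013,.114,-.034))]
x0,y0=np.clip((bs[0].mean(0)-[100,75]).astype(int),0,[312,234])
cr=cv2.resize(cr[y0:y0+150,x0:x0+200],None,fx=4,fy=4,interpolation=cv2.INTER_CUBIC)
for b in bs: cv2.polylines(cr,[((b-[x0,y0]+.5)*4).astype(np.int32)],True,(0,0,255),1)
cv2.imwrite("pics/w_rk4.png",cr)
E
```

```text
clock: 12.95
tcp_pos: [0.4963, -0.1429, 0.2455]
orientation: [-0.0, 0.691, 0.723, -0.0]
wrist_force: [-0.5, -0.4, -0.1]
finger_gap: 0.0853
grip_force: 0.0
clock: 13.45
tcp_pos: [0.502, -0.1399, 0.2455]
orientation: [0.0, 0.75, 0.662, -0.0]
wrist_force: [0.0, 0.2, 0.7]
finger_gap: 0.0853
grip_force: 0.0
clock 13.5 tcp [ 0.502  -0.14    0.2455] yaw 1.446 tilt [-0.e+00 -1.e-04 -1.e+00] F [ 0.1 -0.   0.1] gap 0.0855 grip 0.0
 shift before turn [0. 0. 0.]  after turn [0. 0. 0.]  turn 0.0
0.034 +x end 2.69 1.6 normal [1.   0.03]
0.034 -x end -3.94 1.7 normal [-1.    0.03]
0.034 +y -0.6 5.0 normal [ 0. -1.]
0.034 -y -0.06 2.7 normal [-0.  1.]
-0.034 +x end 2.14 6.4 normal [1.   0.03]
-0.034 -x end -2.48 5.8 normal [-1.    0.04]
-0.034 +y -0.4 4.9 normal [ 0. -1.]
-0.034 -y 0.32 5.6 normal [-0.  1.]
```

View pics/w_rk4.png

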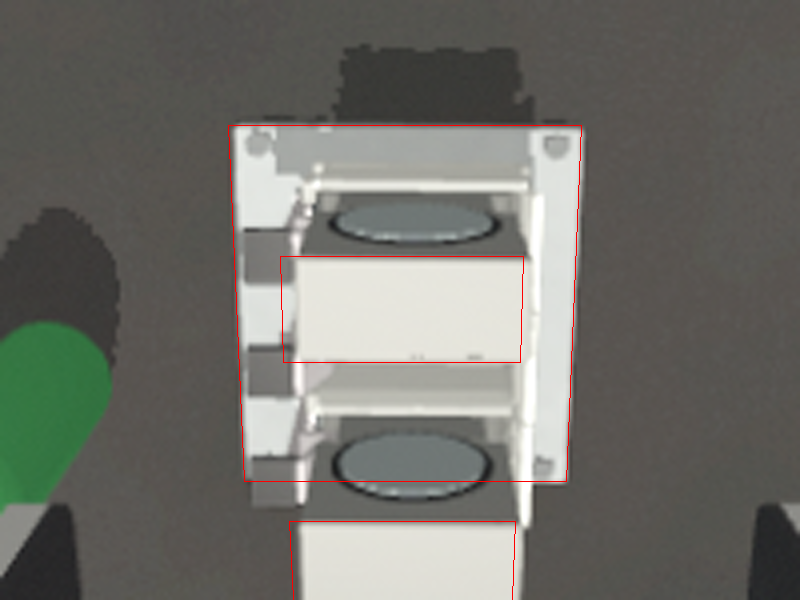

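From both orientations the neighbouring tops sit about +2.4 mm along the slot from the base centre and about 0 across it. That puts the empty slot centre at (0.497, -0.179), yaw -0.125. Now I'll go back and take the cassette by its ends.

```bash
python3 -c "
from h import *
go(.4304,.05,.081,1.446)
go(.4304,.05,.245)"
```

```text
clock 13.5 tcp [ 0.502  -0.14    0.2455] yaw 1.446 tilt [-0.e+00 -1.e-04 -1.e+00] F [ 0.1 -0.   0.1] gap 0.0855 grip 0.0
 shift before turn [ 0.1796 -0.0947  0.1645]  after turn [ 0.1796 -0.0947  0.1645]  turn -0.0
clock 13.5 tcp [ 0.502  -0.14    0.2455] yaw 1.446 tilt [-0.e+00 -1.e-04 -1.e+00] F [ 0.1 -0.   0.1] gap 0.0855 grip 0.0
 shift before turn [ 0.1796 -0.0947  0.0005]  after turn [ 0.1796 -0.0947  0.0005]  turn 0.0
```

```bash
python3 -m pendant '[[1,0.045,-0.0237,0,0],[1,0.045,-0.0237,0,0],[1,0.045,-0.0237,0,0],[1,0.0446,-0.0236,0,0],[1,0,0,0.02,0],[1,0,0,0.03,0],[1,0,0,0,0],[1,0,0,0,0]]' && python3 -c "
from h import *
go(.4304,.05,.081,1.446)"
```

```text
clock: 14.5
tcp_pos: [0.4312, 0.0498, 0.1963]
orientation: [0.0, 0.75, 0.661, 0.0]
wrist_force: [-0.5, 0.1, 0.1]
finger_gap: 0.0854
grip_force: 0.0
clock 14.5 tcp [0.4312 0.0498 0.1963] yaw 1.4447 tilt [ 6.e-04 -2.e-04 -1.e+00] F [-0.5  0.1  0.1] gap 0.0854 grip 0.0
 shift before turn [ 1.000e-04 -9.000e-04  1.153e-01]  after turn [ 1.000e-04 -9.000e-04  1.153e-01]  turn -0.0013
```

```bash
python3 -m pendant '[[1,0,-0.0005,0.03,0],[1,0,0,0.04,0],[1,0,0,0.03,0],[1,0,0,0.0145,0],[1,0,0,0,0],[1,0,0,0,0]]' && python3 -m pendant '[[0.5,0,0,0,0],[0.3,0,0,0,0],[0.1,0,0,0,0],[-0.1,0,0,0,0],[-0.1,0,0,0,0],[-0.1,0,0,0,0]]' 60 && python3 -c "
from h import *
go(.4304,.05,.081,1.446)"
```

```text
clock: 15.25
tcp_pos: [0.4316, 0.0499, 0.0822]
orientation: [0.001, 0.75, 0.661, 0.001]
wrist_force: [0.3, 0.5, -0.1]
finger_gap: 0.0854
grip_force: 0.0
clock: 16.0
tcp_pos: [0.4309, 0.0501, 0.0819]
orientation: [0.001, 0.75, 0.661, 0.0]
wrist_force: [-2.1, -0.0, 5.6]
finger_gap: 0.0554
grip_force: 62.9
clock 16.0 tcp [0.4309 0.0501 0.0819] yaw 1.4449 tilt [ 1.5e-03 -3.0e-04 -1.0e+00] F [-2.1 -0.   5.6] gap 0.0554 grip 62.9
 shift before turn [-0.0001 -0.0005  0.0009]  after turn [-0.0001 -0.0005  0.0009]  turn -0.0011
```

```bash
python3 -m pendant '[[-0.1,0,0,-0.015,0],[-0.1,0,0,-0.03,0],[-0.1,0,0,-0.035,0],[-0.1,0,0,-0.035,0],[-0.1,0,0,-0.025,0],[-0.1,0,0,0,0],[-0.1,0,0,0,0]]' 60 && python3 -c "
from h import *
go(.4971,-.1794,.221,1.446)"
```

```text
clock: 16.88
tcp_pos: [0.4298, 0.0502, 0.22]
orientation: [-0.0, 0.75, 0.661, -0.0]
wrist_force: [-0.7, 0.1, -1.1]
finger_gap: 0.0549
grip_force: 63.9
clock 16.88 tcp [0.4298 0.0502 0.22  ] yaw 1.4449 tilt [-0.0012 -0.     -1.    ] F [-0.7  0.1 -1.1] gap 0.0549 grip 63.9
 shift before turn [-0.2193  0.0956 -0.001 ]  after turn [-0.2194  0.0953 -0.001 ]  turn -0.0011
```

```bash
python3 -m pendant '[[-0.1,-0.03,0.013,0,-0.001],[-0.1,-0.044,0.019,0,0],[-0.1,-0.044,0.019,0,0],[-0.1,-0.044,0.019,0,0],[-0.1,-0.0374,0.0165,0,0],[-0.1,-0.02,0.0089,0,0],[-0.1,0,0,0,0],[-0.1,0,0,0,0]]' && python3 -c "
from h import *
env.read_camera('wrist');env.read_camera('wrist')
go(.4971,-.1794,.12,1.446)
s,im=shot('wrist','w_held')
shot('top','top2')"
```

```text
clock: 17.88
tcp_pos: [0.4969, -0.1783, 0.2203]
orientation: [-0.001, 0.75, 0.662, -0.0]
wrist_force: [-0.0, -0.7, -1.5]
finger_gap: 0.0552
grip_force: 63.9
clock 17.98 tcp [ 0.4972 -0.1781  0.2208] yaw 1.4473 tilt [-7.e-04  6.e-04 -1.e+00] F [ 0.3  0.1 -1.2] gap 0.0553 grip 63.9
 shift before turn [-1.400e-03  1.000e-04  1.008e-01]  after turn [-1.400e-03  1.000e-04  1.008e-01]  turn 0.0013
```

View pics/w_held.png

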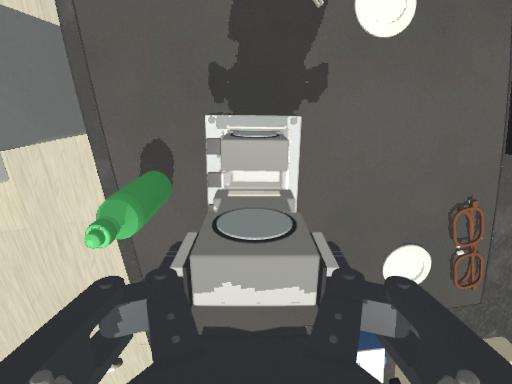

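The cassette is held upright and centred in the fingers above the rack (its top around (255,265) to (255,300)), with the rack visible below at (253,165). I'll trim the position and descend to just above the latch.

```bash
python3 -m pendant '[[-0.1,-0.0014,0,0,0.001],[-0.1,0,0,0.015,0],[-0.1,0,0,0.02,0],[-0.1,0,0,0.02,0],[-0.1,0,0,0.015,0],[-0.1,0,0,0,0],[-0.1,0,0,0,0],[-0.1,0,0,0,0]]' && python3 -c "
from h import *
go(.4971,-.1794,.0959,1.446)"
```

```text
clock: 19.08
tcp_pos: [0.4981, -0.1812, 0.1518]
orientation: [0.001, 0.75, 0.661, 0.0]
wrist_force: [0.9, 1.0, -1.5]
finger_gap: 0.0554
grip_force: 63.9
clock 19.07 tcp [ 0.4981 -0.1812  0.1518] yaw 1.4447 tilt [ 1.5e-03 -9.0e-04 -1.0e+00] F [ 0.9  1.  -1.5] gap 0.0554 grip 63.9
 shift before turn [ 0.0017 -0.0013  0.0559]  after turn [ 0.0017 -0.0013  0.0559]  turn -0.0013
```

```bash
python3 -m pendant '[[-0.1,0,0,0,0],[-0.1,0,0,0,0],[-0.1,0,0,0,0]]' && python3 -c "
from h import *
go(.4971,-.1794,.0959,1.446)"
```

```text
clock: 19.45
tcp_pos: [0.4975, -0.1809, 0.1511]
orientation: [0.0, 0.75, 0.661, 0.0]
wrist_force: [0.1, -0.4, -0.9]
finger_gap: 0.0549
grip_force: 63.9
clock 19.45 tcp [ 0.4975 -0.1809  0.1511] yaw 1.4448 tilt [ 2.e-04 -2.e-04 -1.e+00] F [ 0.1 -0.4 -0.9] gap 0.0549 grip 63.9
 shift before turn [ 0.0015 -0.0006  0.0552]  after turn [ 0.0015 -0.0006  0.0552]  turn -0.0012
```

```bash
python3 -m pendant '[[-0.1,0.0014,-0.0005,0,-0.001],[-0.1,0,0,0,0],[-0.1,0,0,0.006,0],[-0.1,0,0,0.006,0],[-0.1,0,0,0.006,0],[-0.1,0,0,0,0],[-0.1,0,0,0,0],[-0.1,0,0,0,0]]' && python3 -c "
from h import *
go(.4971,-.1794,.0959,1.446)"
```

```text
clock: 20.45
tcp_pos: [0.4976, -0.1796, 0.1332]
orientation: [0.0, 0.75, 0.662, 0.0]
wrist_force: [2.4, 0.4, -3.2]
finger_gap: 0.0552
grip_force: 63.9
clock 20.45 tcp [ 0.4976 -0.1796  0.1332] yaw 1.4459 tilt [ 8.e-04 -4.e-04 -1.e+00] F [ 2.4  0.4 -3.2] gap 0.0552 grip 63.9
 shift before turn [ 0.0001 -0.0005  0.0373]  after turn [ 0.0001 -0.0005  0.0373]  turn -0.0001
```

```bash
python3 -m pendant '[[-0.1,0,-0.0004,0.005,0],[-0.1,0,0,0.005,0],[-0.1,0,0,0.005,0],[-0.1,0,0,0,0],[-0.1,0,0,0,0]]' && python3 -c "
from h import *
go(.4971,-.1794,.0959,1.446)"
```

```text
clock: 21.08
tcp_pos: [0.4981, -0.1797, 0.1189]
orientation: [0.001, 0.75, 0.662, 0.001]
wrist_force: [6.0, 1.1, 5.0]
finger_gap: 0.0557
grip_force: 65.2
clock 21.07 tcp [ 0.4981 -0.1797  0.1189] yaw 1.446 tilt [ 3.1e-03 -9.0e-04 -1.0e+00] F [6.  1.1 5. ] gap 0.0557 grip 65.2
 shift before turn [ 0.0002 -0.0011  0.023 ]  after turn [ 0.0002 -0.0011  0.023 ]  turn -0.0
```

```bash
python3 -m pendant '[[-0.1,0,0,0.004,0],[-0.1,0,0,0.004,0],[-0.1,0,0,0,0],[-0.1,0,0,0,0]]' && python3 -c "
from h import *
go(.4971,-.1794,.0959,1.446)"
```

```text
clock: 21.58
tcp_pos: [0.498, -0.1797, 0.1105]
orientation: [0.001, 0.75, 0.662, 0.001]
wrist_force: [6.2, -0.4, 0.2]
finger_gap: 0.0551
grip_force: 65.1
clock 21.57 tcp [ 0.498  -0.1797  0.1105] yaw 1.446 tilt [ 2.7e-03 -6.0e-04 -1.0e+00] F [ 6.2 -0.4  0.2] gap 0.0551 grip 65.1
 shift before turn [ 0.0002 -0.001   0.0146]  after turn [ 0.0002 -0.001   0.0146]  turn -0.0
```

```bash
python3 -m pendant '[[-0.1,0,0,0.005,0],[-0.1,0,0,0.004,0],[-0.1,0,0,0.003,0],[-0.1,0,0,0,0],[-0.1,0,0,0,0]]' && python3 -c "
from h import *
go(.4971,-.1794,.0959,1.446)"
```

```text
clock: 22.2
tcp_pos: [0.4958, -0.179, 0.0973]
orientation: [-0.001, 0.75, 0.662, -0.001]
wrist_force: [1.5, 0.3, -2.8]
finger_gap: 0.055
grip_force: 69.8
clock 22.2 tcp [ 0.4958 -0.179   0.0973] yaw 1.4457 tilt [-2.2e-03  6.0e-04 -1.0e+00] F [ 1.5  0.3 -2.8] gap 0.055 grip 69.8
 shift before turn [-0.0002  0.0014  0.0014]  after turn [-0.0002  0.0014  0.0014]  turn -0.0003
```

```bash
python3 -m pendant '[[-0.1,0,0,0.0015,0],[-0.1,0,0,0.001,0],[-0.1,0,0,0,0],[-0.1,0,0,0,0]]' && python3 -c "
from h import *
go(.4971,-.1794,.0959,1.446)"
```

```text
clock: 22.7
tcp_pos: [0.4957, -0.1791, 0.096]
orientation: [-0.001, 0.75, 0.662, -0.001]
wrist_force: [-2.3, 2.0, 7.5]
finger_gap: 0.0552
grip_force: 70.8
clock 22.7 tcp [ 0.4957 -0.1791  0.096 ] yaw 1.4458 tilt [-0.0016  0.     -1.    ] F [-2.3  2.   7.5] gap 0.0552 grip 70.8
 shift before turn [-0.0001  0.0014  0.0001]  after turn [-0.0001  0.0014  0.0001]  turn -0.0002
```

```bash
python3 -m pendant '[[-0.1,0,0,0.001,0],[-0.1,0,0,0.001,0],[-0.1,0,0,0,0],[-0.1,0,0,0,0]]' && python3 -c "
from h import *
go(.4971,-.1794,.0959,1.446)"
```

```text
clock: 23.2
tcp_pos: [0.4957, -0.1791, 0.0959]
orientation: [-0.0, 0.75, 0.662, -0.001]
wrist_force: [-7.3, 3.3, 20.9]
finger_gap: 0.0554
grip_force: 72.5
clock 23.2 tcp [ 0.4957 -0.1791  0.0959] yaw 1.4458 tilt [-8.e-04 -7.e-04 -1.e+00] F [-7.3  3.3 20.9] gap 0.0554 grip 72.5
 shift before turn [-0.0001  0.0014  0.    ]  after turn [-0.0001  0.0014  0.    ]  turn -0.0002
```

The cassette is fully home: firm contact at 21 N and TCP z 0.0959, as predicted. The latch side force is gone too. I'll release and withdraw.

```bash
python3 -m pendant '[[-0.1,0,0,-0.0015,0],[0.3,0,0,0,0],[1,0,0,0,0],[1,0,0,0,0],[1,0,0,0,0]]' && python3 -m pendant '[[1,0,0,-0.015,0],[1,0,0,-0.03,0],[1,0,0,-0.05,0],[1,0.02,0,-0.05,0],[1,0.02,0,-0.01,0],[1,0.015,0,0,0],[1,0,0,0,0],[1,0,0,0,0]]' && python3 - <<'E'
from h import *
env.read_camera("wrist"); s,im=shot("wrist","w_end"); go()
c=np.array([.4947,-.1792]); a=-.125; Rm=np.array([[np.cos(a),-np.sin(a)],[np.sin(a),np.cos(a)]])
bs=[proj("wrist",[[*(c+Rm@[.002+i*.028,cy+j*.013]),.114] for i,j in((1,1),(1,-1),(-1,-1),(-1,1))],s) for cy in(.034,0,-.034)]
q=np.vstack(bs); x0,y0=np.clip((q.mean(0)-[100,75]).astype(int),0,[312,234])
cr=cv2.resize(im[y0:y0+150,x0:x0+200,::-1],None,fx=4,fy=4,interpolation=cv2.INTER_CUBIC)
for b in bs: cv2.polylines(cr,[((b-[x0,y0]+.5)*4).astype(np.int32)],True,(0,0,255),1)
_,sc=shot("scene","sc_end")
z=cv2.resize(sc[130:205,290:390,::-1],None,fx=4,fy=4,interpolation=cv2.INTER_CUBIC)
z2=cv2.resize(sc[100:250,150:350,::-1],None,fx=2,fy=2)
out=np.vstack([cv2.resize(cr,(400,300)),z]); 
cv2.imwrite("pics/end.png",np.hstack([out,np.vstack([z2,cv2.resize(im[...,::-1],(400,300))])]))
E
```

```text
clock: 23.82
tcp_pos: [0.4965, -0.1793, 0.0946]
orientation: [-0.0, 0.75, 0.662, -0.0]
wrist_force: [0.0, -0.5, 0.1]
finger_gap: 0.0852
grip_force: 0.0
clock: 24.82
tcp_pos: [0.5029, -0.1246, 0.2485]
orientation: [-0.001, 0.75, 0.662, -0.001]
wrist_force: [-0.1, -0.4, -0.3]
finger_gap: 0.0852
grip_force: 0.0
clock 24.93 tcp [ 0.5031 -0.1251  0.2488] yaw 1.4453 tilt [-2.e-03  5.e-04 -1.e+00] F [ 1.1 -0.5  0. ] gap 0.0858 grip 0.0
 shift before turn [0. 0. 0.]  after turn [0. 0. 0.]  turn 0.0
```

View pics/end.png

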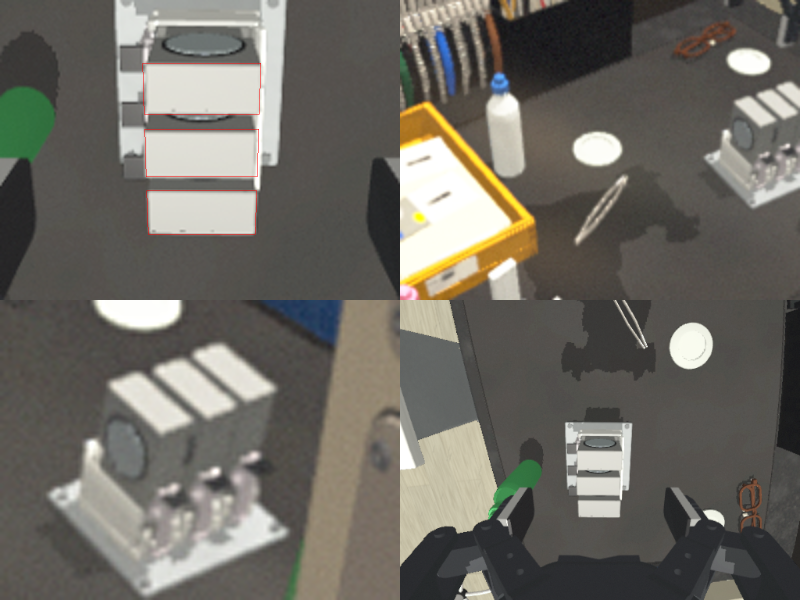

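The three cassettes stand level in the rack (tops at (201,89), (201,153) and (202,213)), and the middle latch lines up with its neighbours, so it is shut. The bottle is still upright at (505,135), and the gripper is clear and touching nothing. I'll hand in.

```bash
python3 -c "
from workcell import env
print(env.hand_in())"
```

```text
the job is handed in; nothing more can be done
None
```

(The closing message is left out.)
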